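Stamp the evidence card on the sprung stand

ROBOT

A 7-joint arm with a two-finger parallel gripper is mounted at the origin on the work surface. World frame = base frame: x ahead of the robot, y to its left, z up, the work surface at z = 0. Lengths are in m, angles in degrees, forces in N, time in s.
With the tool pointing down it reaches from about 0.425 to 0.875 m from the base axis. Payload 4.7 kg.
Tool frame: the origin (TCP) lies at the very end of the fingers, on their centre line; the grasp point (between the pads) lies 19 mm behind it; z points along the fingers, y is the line along which they close (so a half turn about z gives the same grasp; the last joint's range is limited). The gripper opens to 87 mm and grips with 3 to 60 N. Pads are 19 mm wide; open, the fingers measure 117 mm over their backs; the gripper's body (75 mm by 190 mm) begins 51 mm behind the grasp point.
Start: joints at [69.849, 18.392, -4.016, 83.108, 1.295, 78.541, -3.26], TCP at [0.232, -0.607, 0.223] pointing down, gripper open.
Joint ranges: [-163.93, 163.93], [-17.29, 119.83], [-79.2, 71.16], [3.27, 140.29], [-89.18, 269.18], [5.43, 117.66], [-154.24, 154.24]. Speed limits (degrees/s): [147.25, 147.25, 180, 180, 180, 180, 180].

INTERFACE

Orientations are given as [roll, pitch, yaw] about the fixed x, y, z axes, in that order (R = Rz(yaw) Ry(pitch) Rx(roll)).
In Python, from cell import telemetry, cams, env gives the robot as it stands.
- The arm moves only by the tool arm_command, never from a script. Its argument "series" is text: rows parted by semicolons, each of 5 numbers parted by spaces: the shift along the tool's x, y, z in mm, then the turn about the tool's z in rad, then the closure in counts, from 0 (fully open) to 255 (shut). A call has 1 to 20 rows; each row shifts and turns the commanded pose from where the row before left it, along the tool's axes as they then stand; what a row does not reach is not made up. A row lasts 1/12 s, in which the tool goes at most 41.7 mm and 7.16 degrees, less where a joint would pass 70% of its speed; a pose out of reach is approached as far as the arm can. A call is refused whole if a number of a shift passes 41.7 or a number of a turn 0.125, either way. A call with a gripper value outside its range is refused whole. The fingers move at their own pace and stop on an object; "squeeze" is the grip in N (left out, the last holds). Time passes only in rows, so rows that do not move let the fingers close. It gives the time, the measured TCP pose, the force, the opening and the grip force at its end, in the units of the state.
- telemetry.get_obs(): the state, without advancing time (a new reading comes with each control period).
- cams.read_camera(name): name is "side" or "top"; returns the picture (420x560x3 uint8, blue, green, red); there is no depth.
- cams.calibration(name): a dict with "K" (3x3 intrinsics, pixels), "dist" ([k1, k2, p1, p2, k3] as OpenCV has them; the pictures are not rectified), "origin" and "rotation" of the camera in the world. Camera axes: x right, y down, z forward; pixel columns grow to the right and rows downward; lengths in m; the calibration is good to about 2 mm. A picture is of the moment at which its call begins. calibration takes no time and is no camera call.
- env.sign_off(): hands the job in; it is judged then, once.
The state is a dict: "time_s": time; "qpos": joint angles; "joint_velocities": joint speeds; "effort": joint torques, N m; "tool_pos": TCP position; "tool_rot": TCP orientation; "force": force on the tool from outside, world axes, zero at the start; "wrist_torque": the same for the moment, N m; "grip_width": finger opening in m; "grasp_force": force on a finger pad.
Only numpy, scipy, OpenCV 4.12 (cv2) and the standard library are available. Lean on these libraries where they do the work, as an engineer would, in place of code of your own. Each camera call takes 0.05 s, during which the arm holds its last target. There are 200 camera calls.

TASK

Take the blue-handled stamp and press it upright and squarely onto the evidence card on the stand, its face wholly within the printed blue frame, with a steady force of about 12 N for a full second, never hard (25 N spoils the card), and lift it off without smearing or tilting. Then set the stamp down upright on the floor of the grey stamp tray and let go; do not drop it. Leave the red stamp and everything else standing where it is.

Things in the scene. Friction and masses are not known exactly. Their poses are not given: they have to be found in the camera images.
- stand: Fixed stamping stand: grey foot 140 x 110 mm (140 along its x), origin on the bench at the foot's centre, z up. A column carries a level sprung table 112 x 88 mm, centred on the origin, with the evidence card clipped on. The table yields straight down only, starting at about 2.5 N, then 1.6 N per mm, up to 18 mm.
- stand_axis (a point): Point on the bench below the centre of the blue frame printed on the card (frame's inner size 72 mm along the stand's x by 52 mm along its y); same place and axes as the stand. The column's height is set differently each time and is not reported: the card's top lies 70 to 100 mm above the bench.
- blue_stamp_mid (a point): Centre (half-way up) of the BLUE-handled hand stamp, standing loose and upright on the bench: 110 mm tall, about 0.25 kg. From below: flat rubber face and black block 60 x 40 mm (60 along x) up to 26 mm above the face, steel neck 26 x 18 mm, then the upright flat-sided handle, 34 mm along x and 24 mm along y, from 36 to 110 mm above the face. z up.
- blue_stamp_face (a point): Centre of the blue stamp's rubber die face (its underside, 60 x 40 mm, long side along x), 55 mm below blue_stamp_mid; same axes. A half turn about z makes no difference to the job.
- tray: Fixed low grey stamp tray, outside 130 x 110 mm (130 along its x), walls 4 mm thick and 14 mm high, floor 4 mm above the bench. Origin on the bench at its centre.
- red_stamp_mid (a point): Centre of the other stamp, the same but for its RED handle, standing near the blue one; leave alone.
- dropper_a: Closed dropper bottle (amber), 32 mm in diameter and 75 mm tall, white cap; leave alone. Origin at the centre of its underside.
- dropper_b: Closed dropper bottle (grey), 32 mm in diameter and 75 mm tall, white cap; leave alone. Origin at the centre of its underside.
- dropper_c: Closed dropper bottle (red), 32 mm in diameter and 75 mm tall, white cap; leave alone. Origin at the centre of its underside.
- orange_bottle: Closed orange bottle with red cap, 64 mm in diameter, 190 mm tall; leave alone. Origin at the centre of its underside.
- jar: Closed amber jar with black lid, 84 mm in diameter, 100 mm tall; leave alone. Origin at the centre of its underside.

How it is judged (in metres and radians):
On the way, in this order (a step that is already met when the one before it is completed fails the run):
1. the blue stamp presses on the card with 8 to 16 N for 0.8 s, upright within 0.07 rad, centred within 6 mm of the frame's centre and turned at most 0.12 rad against it (contact force between blue_stamp and stand between 8 and 16 N and horizontal distance between blue_stamp_face and stand below 0.006 m and angle between blue_stamp_face's own z axis and vertical below 0.07 rad and angle between the x axis of blue_stamp_face and the x axis of stand, either way round below 0.12 rad), for 0.8 s.
2. the stamp is lifted off, still upright (0.12 rad) and within 8 mm of the frame's centre as it leaves the card (contact force between blue_stamp and stand below 0.1 N and horizontal distance between blue_stamp_face and stand below 0.008 m and angle between blue_stamp_face's own z axis and vertical below 0.12 rad).
At the end, for the whole second after the job is handed in: The blue stamp stands released, upright (0.06 rad) and at rest on the tray's floor (its face within 4 mm of floor height, its centre within 40 mm of the tray's centre along each tray axis) (x of blue_stamp_face in the frame of tray between -0.04 and 0.04 m and y of blue_stamp_face in the frame of tray between -0.04 and 0.04 m and z of blue_stamp_face in the frame of tray between 0.001 and 0.008 m and angle between blue_stamp_face's own z axis and vertical below 0.06 rad and contact force between blue_stamp and tray above 0.5 N and linear speed of blue_stamp below 0.02 m/s and angular speed of blue_stamp below 0.1 rad/s); the robot touches nothing.
It fails at once if the blue stamp presses the stand with more than 25 N (contact force between blue_stamp and stand above 25 N).
It fails at once if the mark is smeared: the stamp bears on the stand with over 3 N while more than 8 mm off the frame's centre, tilted over 0.12 rad or turned over 0.16 rad against it (contact force between blue_stamp and stand above 3 N and (horizontal distance between blue_stamp_face and stand above 0.008 m or angle between blue_stamp_face's own z axis and vertical above 0.12 rad or angle between the x axis of blue_stamp_face and the x axis of stand, either way round above 0.16 rad)).
It fails at once if the blue stamp is dropped: it moves faster than 0.45 m/s with no finger on it (linear speed of blue_stamp above 0.45 m/s and contact force between blue_stamp and the fingers below 0.1 N).
It fails at once if the red stamp is moved by more than 20 mm or tipped (distance of red_stamp_mid from where it was at the start of the episode above 0.02 m or angle between red_stamp_mid's own z axis and vertical above 0.3 rad).
It fails at once if a bottle or the jar is moved by more than 30 mm or tipped (distance of any of dropper_a, dropper_b, dropper_c, orange_bottle, jar from where it was at the start of the episode above 0.03 m or angle between any of dropper_a, dropper_b, dropper_c, orange_bottle, jar's own z axis and vertical above 0.3 rad).
It also fails if it takes over 61 s, if anything falls off the work surface, if the arm or the gripper's body presses on something with over 40 N, if the wrist force passes 120 N, or if a joint passes its speed limit or range.

## Working session

There is one attempt and no reset: what is moved stays moved. The work goes in short steps, Python scripts to look and compute and a tool call to move; the robot and the scene stay as the last step left them, time stands still between calls to the robot, and variables do not carry over. Pictures are saved under pics/ and viewed, at most 10 in all, crops included, and the job is handed in when it is done.

Besides the shell and the picture viewer there is one more tool, called as a command line: name --argument value ..., lists and objects as JSON in quotes. arm_command: Moves the arm, as the interface text tells. Its arguments: {"type":"object","properties":{"series":{"type":"string"},"squeeze":{"type":"number"}},"required":["series"]}

```bash
mkdir -p pics; python3 - <<'E'
from cell import telemetry, cams, env
import cv2
for n in("top","side"):
    im=cams.read_camera(n); cv2.imwrite(f"pics/{n}0.png",im)
    c=cams.calibration(n); print(n,c)
print(telemetry.get_obs())
E
```

```text
top {'K': array([[484.08199857,   0.        , 283.83141954],
       [  0.        , 484.08199857, 211.74618163],
       [  0.        ,   0.        ,   1.        ]]), 'dist': array([-0.08974397,  0.        ,  0.        ,  0.        ,  0.        ]), 'origin': array([ 0.38624265, -0.03294092,  1.3321026 ]), 'rotation': array([-170.34902482,   -0.74633311,  -89.96327007])}
side {'K': array([[534.39493699,   0.        , 272.33565205],
       [  0.        , 534.39493699, 207.27770363],
       [  0.        ,   0.        ,   1.        ]]), 'dist': array([-0.14832336,  0.        ,  0.        ,  0.        ,  0.        ]), 'origin': array([0.4143543 , 0.65017752, 0.89611831]), 'rotation': array([-139.31906876,   -0.96727331, -163.64202138])}
{'time_s': 0.1, 'qpos': array([69.84904865, 18.43370349, -4.01590456, 83.1684822 ,  1.29529194,
       78.54220047, -3.26052924]), 'joint_velocities': array([ 0.0278181 , -0.00539679, -0.01112817, -0.14351068,  0.01507068,
       -0.04197108,  0.03764576]), 'effort': array([-9.00422401e-05, -4.92570555e+01, -4.05670311e-01, -3.13401318e+01,
       -6.41868473e-02,  3.94556543e-02,  1.06632754e-04]), 'tool_pos': array([ 0.2322764 , -0.60653707,  0.22157853]), 'tool_rot': array([-1.79900867e+02,  5.75192353e-03,  2.09604465e+01]), 'force': array([-0.29877931, -0.20621809,  0.54001756]), 'wrist_torque': array([ 0.0515211 , -0.00105664, -0.04854077]), 'grasp_force': 0.0, 'grip_width': 0.08689871715221258}
```

View pics/top0.png

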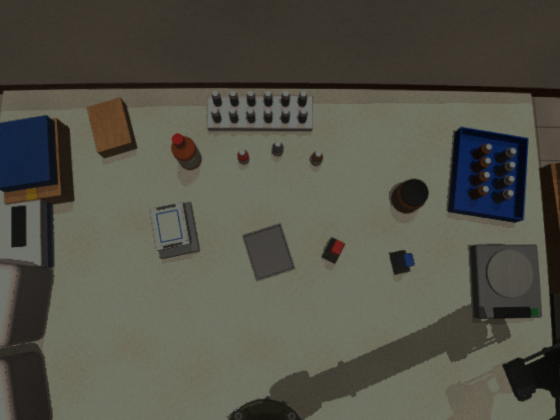

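View pics/side0.png

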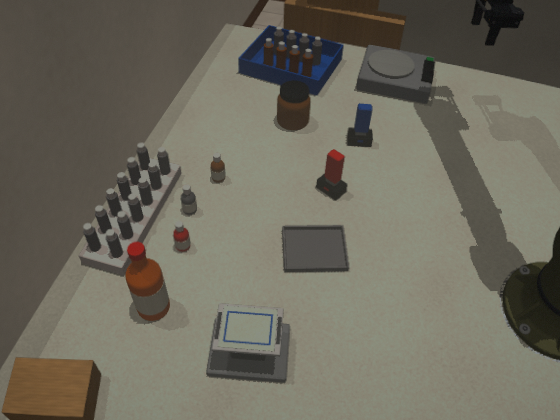

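The top view shows the stand with its blue frame near (169,225), the tray at (269,252), the red stamp at (334,249) and the blue stamp at (403,261). The side view shows the blue stamp at (361,125), the frame at (248,328) and the tray at (314,248).

```bash
cat > h.py <<'E'
import numpy as np, cv2
from scipy.spatial.transform import Rotation as Ro
from cell import telemetry, cams, env
C={n:cams.calibration(n) for n in("top","side")}
def rays(n,p):
    c=C[n]; u=cv2.undistortPoints(np.float64(p).reshape(-1,1,2),c["K"],c["dist"])[:,0]
    return np.c_[u,np.ones(len(u))]@Ro.from_euler("xyz",c["rotation"],degrees=True).as_matrix().T
def plane(n,p,z):
    d=rays(n,p); o=C[n]["origin"]; return o+d*((z-o[2])/d[:,2])[:,None]
def proj(n,P):
    c=C[n]; R=Ro.from_euler("xyz",c["rotation"],degrees=True).as_matrix()
    rv=cv2.Rodrigues(R.T)[0]; return cv2.projectPoints(np.float64(P).reshape(-1,3),rv,-R.T@c["origin"],c["K"],c["dist"])[0][:,0]
def tri(pa,pb):
    out=[]
    for a,b in zip(rays("top",pa),rays("side",pb)):
        A=np.c_[a,-b]; d=C["side"]["origin"]-C["top"]["origin"]
        s=np.linalg.lstsq(A,d,rcond=None)[0]
        x=C["top"]["origin"]+a*s[0]; y=C["side"]["origin"]+b*s[1]; out.append(np.r_[(x+y)/2,np.linalg.norm(x-y)])
    return np.array(out)
def blue(im,box):
    x0,y0,x1,y1=box; m=np.zeros(im.shape[:2],np.uint8); h=cv2.cvtColor(im,cv2.COLOR_BGR2HSV)
    k=cv2.inRange(h,(100,90,40),(130,255,255)); m[y0:y1,x0:x1]=k[y0:y1,x0:x1]
    cs,_=cv2.findContours(m,cv2.RETR_EXTERNAL,cv2.CHAIN_APPROX_NONE); return max(cs,key=cv2.contourArea)
E
python3 - <<'E'
from h import *
np.set_printoptions(precision=4,suppress=True)
I={n:cv2.imread(f"pics/{n}0.png") for n in C}
q={}
for n,b in(("top",(140,190,205,260)),("side",(200,300,300,355))):
    c=blue(I[n],b); r=cv2.minAreaRect(c); hull=cv2.convexHull(c)
    a=cv2.approxPolyDP(hull,6,True)[:,0]; q[n]=a; print(n,len(c),r,a.tolist())
for n,b in(("top",(390,245,425,280)),("side",(345,95,380,145))):
    c=blue(I[n],b); print(n,cv2.boundingRect(c),cv2.minAreaRect(c))
S=[]
for n,x,y in(("top",380,235),("side",338,95),("top",140,195),("top",235,215),("side",205,295),("side",275,215)):
    w=90 if 'x' and (n=="side" ) else 70
    S.append(cv2.resize(np.clip(I[n][y:y+w,x:x+w]*1.8,0,255).astype(np.uint8),(266,266),interpolation=cv2.INTER_CUBIC))
cv2.imwrite("pics/c1.png",np.vstack([np.hstack(S[:3]),np.hstack(S[3:])]))
E
```

```text
top 3 ((180.75, 237.75001525878906), (0.7071067094802856, 1.4142134189605713), 45.0) [[181, 237]]
side 235 ((247.87591552734375, 327.5304870605469), (46.3883056640625, 30.54839515686035), 4.635463714599609) [[228, 311], [272, 315], [269, 344], [225, 341]]
top (403, 253, 11, 14) ((408.3824157714844, 259.5294189453125), (12.854387283325195, 8.731282234191895), 75.96376037597656)
side (358, 104, 14, 9) ((364.5, 108.0), (8.0, 13.0), 90.0)
```

View pics/c1.png

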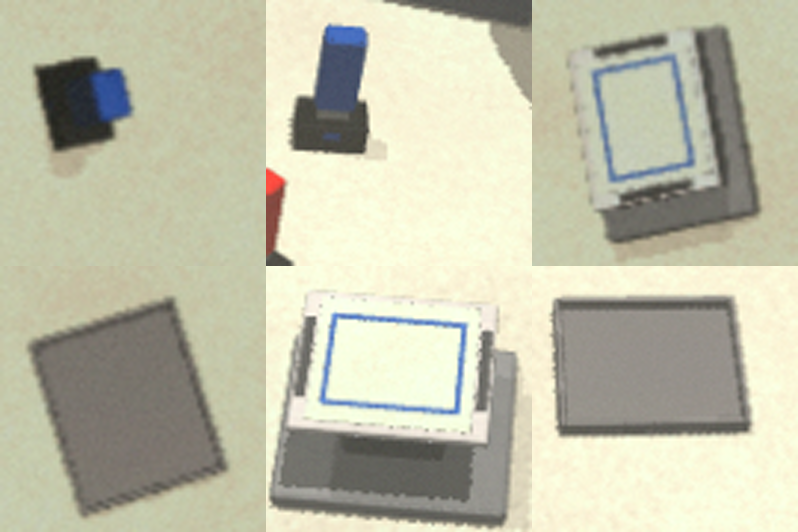

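The crops show the blue stamp's bright top face clearly in both views, the card frame with four clear corners, and the tray's outline in both views. So I can measure all of them.

```bash
python3 - <<'E'
from h import *
np.set_printoptions(precision=4,suppress=True)
I={n:cv2.imread(f"pics/{n}0.png") for n in C}
def rectinfo(P):
    P=P[:,:3]; e=[P[(i+1)%4]-P[i] for i in range(4)]
    return P.mean(0),[round(float(np.linalg.norm(v)),4) for v in e],[round(float(np.degrees(np.arctan2(v[1],v[0])))%180,1) for v in e]
# frame corners
q={}
for n,b in(("top",(146,200,195,250)),("side",(215,303,285,350))):
    x0,y0,x1,y1=b; h=cv2.cvtColor(I[n],cv2.COLOR_BGR2HSV); m=np.zeros(h.shape[:2],np.uint8)
    m[y0:y1,x0:x1]=cv2.inRange(h,(95,75,40),(130,255,255))[y0:y1,x0:x1]
    k,l,s,_=cv2.connectedComponentsWithStats(cv2.dilate(m,np.ones((3,3)))) ; j=1+np.argmax(s[1:,2]*s[1:,3])
    p=np.argwhere((l==j)&(m>0))[:,::-1].astype(np.float32)
    hull=cv2.convexHull(p)
    a=cv2.approxPolyN(hull.astype(np.int32),4).reshape(-1,2) if hasattr(cv2,"approxPolyN") else cv2.boxPoints(cv2.minAreaRect(p))
    q[n]=a.astype(float); print(n,len(p),a.tolist())
# match: project-based order by rough plane z=.085
A=plane("top",q["top"],.085);B=plane("side",q["side"],.085)
o=[int(np.argmin(np.linalg.norm(B-a,axis=1))) for a in A]; T=tri(q["top"],q["side"][o]); print(o,T); print(rectinfo(T))
z=T[:,2].mean()
for n in q: print(n,rectinfo(plane(n,q[n],z)))
# stamps top faces
for n,b in(("top",(390,245,425,280)),("side",(345,95,380,145))):
    c=blue(I[n],b); r=cv2.minAreaRect(c); print(n,"stamp",rectinfo(plane(n,cv2.boxPoints(r),.11)))
    M=cv2.moments(c); print(plane(n,[[M['m10']/M['m00'],M['m01']/M['m00']]],.11))
h=cv2.cvtColor(I["top"],cv2.COLOR_BGR2HSV)
# stamp black block
g=I["top"].max(2); m=np.zeros_like(g); m[240:285,382:416]=(g[240:285,382:416]<45)*255
c=max(cv2.findContours(m,0,1)[0],key=cv2.contourArea);r=cv2.minAreaRect(c);print("block",r,rectinfo(plane("top",cv2.boxPoints(r),.026)))
# red
m=cv2.inRange(h,(0,150,60),(8,255,255)); m[:230]=0;m[270:]=0
c=max(cv2.findContours(m,0,1)[0],key=cv2.contourArea);r=cv2.minAreaRect(c);print("red",r,rectinfo(plane("top",cv2.boxPoints(r),.11)))
# tray
for n,b in(("top",(238,218,300,284)),("side",(270,215,360,282))):
    x0,y0,x1,y1=b;m=np.zeros(g.shape,np.uint8); gg=I[n].max(2); t,mm=cv2.threshold(gg[y0:y1,x0:x1],0,255,cv2.THRESH_BINARY_INV+cv2.THRESH_OTSU);m[y0:y1,x0:x1]=mm
    c=max(cv2.findContours(m,0,1)[0],key=cv2.contourArea);a=cv2.approxPolyN(c,4).reshape(-1,2);print("tray",n,t,rectinfo(plane(n,a,.012)))
E
```

```text
top 48 [[160, 242], [156, 214], [160, 213], [185, 237]]
side 212 [[270, 345], [223, 341], [227, 310], [273, 314]]
[0, 1, 1, 3] [[0.5164 0.2701 0.093  0.0012]
 [0.5914 0.2845 0.0901 0.0017]
 [0.5957 0.2777 0.0751 0.0001]
 [0.5301 0.2076 0.0829 0.0027]]
(array([0.5584, 0.26  , 0.0853]), [0.0765, 0.017, 0.0963, 0.0647], [10.9, 122.0, 46.9, 102.4])
top (array([0.5586, 0.26  , 0.0853]), [0.0748, 0.0108, 0.0926, 0.0661], [10.5, 104.4, 47.2, 101.6])
side (array([0.5612, 0.2456, 0.0853]), [0.0782, 0.0591, 0.0796, 0.0586], [11.7, 102.8, 11.4, 101.5])
top stamp (array([ 0.4717, -0.3658,  0.11  ]), [0.0228, 0.0325, 0.0227, 0.0324], [103.6, 12.1, 103.5, 12.2])
[[ 0.4715 -0.3657  0.11  ]]
side stamp (array([ 0.4718, -0.3609,  0.11  ]), [0.0313, 0.0302, 0.0308, 0.0301], [18.5, 99.0, 18.4, 100.0])
[[ 0.4725 -0.3641  0.11  ]]
block ((399.0163879394531, 261.8196716308594), (21.52969741821289, 15.689193725585938), 76.75948333740234) (array([ 0.4715, -0.3626,  0.026 ]), [0.0436, 0.0581, 0.0433, 0.0579], [102.9, 11.4, 102.7, 11.6])
red ((337.0000305175781, 247.0000457763672), (8.944271087646484, 12.521980285644531), 26.56505012512207) (array([ 0.5038, -0.1837,  0.11  ]), [0.0321, 0.0227, 0.0321, 0.0226], [152.8, 63.3, 152.6, 63.3])
tray top 88.0 (array([ 0.5017, -0.0068,  0.012 ]), [0.1113, 0.1347, 0.1121, 0.1327], [108.5, 18.3, 107.4, 18.0])
tray side 109.0 (array([ 0.5013, -0.0035,  0.012 ]), [0.1201, 0.1336, 0.1195, 0.1345], [108.2, 16.8, 108.7, 17.1])
```

```bash
python3 - <<'E'
from h import *
np.set_printoptions(precision=4,suppress=True)
I={n:cv2.imread(f"pics/{n}0.png").astype(np.float32) for n in C}
# frame: sub-pixel line fits on blueness (B-R), each side of the quad
def corners(n,b):
    x0,y0,x1,y1=b; d=(I[n][...,0]-I[n][...,2])[y0:y1,x0:x1]
    bg=np.median(d); w=np.clip(d-bg,0,None); w[w<0.35*np.percentile(w,97)]=0
    k,l,s,_=cv2.connectedComponentsWithStats((w>0).astype(np.uint8)); j=1+np.argmax(s[1:,4]); w[l!=j]=0
    p=np.argwhere(w>0)[:,::-1].astype(np.float32); ww=w[w>0]
    box=cv2.boxPoints(cv2.minAreaRect(p))
    L=[]
    for i in range(4):
        a,e=box[i],box[(i+1)%4]; u=(e-a)/np.linalg.norm(e-a); nrm=np.array([-u[1],u[0]]); t=(p-a)@u; s=(p-a)@nrm; ln=np.linalg.norm(e-a)
        k=(np.abs(s)<4.5)&(t>5)&(t<ln-5); f=np.polyfit(t[k],s[k],1,w=np.sqrt(ww[k])); 
        L.append((a+nrm*f[1],u+nrm*f[0]))
    out=[]
    for i in range(4):
        (a,u),(c,v)=L[i-1],L[i]; st=np.linalg.solve(np.c_[u,-v],c-a); out.append(a+u*st[0]+[x0,y0])
    return np.array(out)
q={"top":corners("top",(148,202,193,248)),"side":corners("side",(219,305,279,350))}
print(q)
A=plane("top",q["top"],.085);B=plane("side",q["side"],.085)
A-=A.mean(0);B-=B.mean(0)
o=[int(np.argmin(np.linalg.norm(B-a,axis=1))) for a in A]; T=tri(q["top"],q["side"][o]); print(o,T,T.mean(0))
for n in q:
    P=plane(n,q[n],T[:,2].mean()); e=np.roll(P,-1,0)-P; print(n,P.mean(0),np.linalg.norm(e,axis=1),np.degrees(np.arctan2(e[:,1],e[:,0]))%180)
E
```

```text
{'top': array([[155.8554, 213.7251],
       [176.7213, 209.4576],
       [181.703 , 237.542 ],
       [160.7134, 241.7629]]), 'side': array([[223.5298, 340.2592],
       [227.7611, 311.1855],
       [271.7463, 314.7078],
       [268.9338, 344.0425]])}
[0, 1, 2, 3] [[0.5911 0.2842 0.0928 0.0005]
 [0.6026 0.2301 0.0921 0.0004]
 [0.529  0.2145 0.0919 0.0002]
 [0.5179 0.2685 0.0921 0.0003]] [0.5602 0.2493 0.0922 0.0004]
top [0.56   0.2493 0.0922] [0.0555 0.0751 0.0552 0.0749] [101.8872  12.0088 101.685   12.1966]
side [0.5603 0.2493 0.0922] [0.055  0.0753 0.055  0.075 ] [101.9253  11.8604 101.588   11.8318]
```

arm_command --series "0 0 0 0.078 0;0 0 0 0.078 0;23.7 -15.6 0 0 0;23.7 -15.6 0 0 0;23.7 -15.6 0 0 0;23.7 -15.6 0 0 0;23.7 -15.6 0 0 0;23.7 -15.6 0 0 0;23.7 -15.6 0 0 0;23.7 -15.6 0 0 0;23.7 -15.6 0 0 0;23.7 -15.6 0 0 0;23.7 -15.6 0 0 0;23.7 -15.6 0 0 0;0 0 0 0 0;0 0 0 0 0;0 0 0 0 0;0 0 0 0 0" --squeeze 35

```text
time_s: 1.6
tool_pos: [0.4704, -0.366, 0.2222]
tool_rot: [180.0, 0.1, 11.9]
force: [0.2, -0.6, 0.3]
grip_width: 0.0871
grasp_force: 0.0
```

arm_command --series "1.6 -1.7 0 0 0;0 0 20 0 0;0 0 20 0 0;0 0 20 0 0;0 0 20 0 0;0 0 20 0 0;0 0 20 0 0;0 0 20 0 0;0 0 15 0 0;0 0 12 0 0;0 0 0 0 0;0 0 0 0 0;0 0 0 0 0"

```text
time_s: 2.68
tool_pos: [0.4734, -0.3635, 0.0566]
tool_rot: [179.9, -0.1, 12.0]
force: [0.2, 0.4, 0.9]
grip_width: 0.0867
grasp_force: 0.0
```

```bash
python3 - <<'E'
from h import *
I={n:cams.read_camera(n) for n in C}
P=telemetry.get_obs()["tool_pos"]; print(P)
cv2.imwrite("pics/g1.png",np.hstack([cv2.resize(np.clip(I[n][y:y+100,x:x+100]*1.8,0,255).astype(np.uint8),(400,400)) for n,x,y in(("top",360,210),("side",310,60))]))
E
```

```text
[ 0.47371924 -0.36341056  0.05701545]
```

View pics/g1.png

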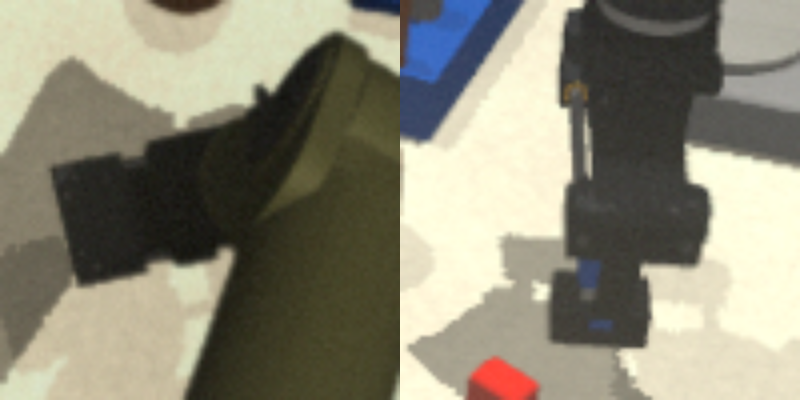

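The fingers straddle the handle: in the side crop the blue handle is visible at (590,270), between the open fingers. Now I close them.

arm_command --series "0 0 0 0 60;0 0 0 0 110;0 0 0 0 150;0 0 0 0 190;0 0 0 0 255;0 0 0 0 255;0 0 0 0 255;0 0 0 0 255;0 0 0 0 255;0 0 0 0 255;0 0 0 0 255;0 0 0 0 255" --squeeze 35

```text
time_s: 3.78
tool_pos: [0.473, -0.3632, 0.0558]
tool_rot: [179.9, -0.0, 12.0]
force: [0.5, -1.7, 0.6]
grip_width: 0.0236
grasp_force: 35.0
```

arm_command --series "0 0 -5 0 255;0 0 -12 0 255;0 0 -20 0 255;0 0 -20 0 255;0 0 -20 0 255;0 0 -20 0 255;0 0 -20 0 255;0 0 -20 0 255;0 0 -13 0 255;0 0 0 0 255;0 0 0 0 255;0 0 0 0 255"

```text
time_s: 4.78
tool_pos: [0.4721, -0.3622, 0.2042]
tool_rot: [-179.9, 0.1, 12.0]
force: [-0.6, -0.1, -2.4]
grip_width: 0.0238
grasp_force: 35.0
```

```bash
python3 - <<'E'
from h import *
I={n:cams.read_camera(n) for n in C}
o=telemetry.get_obs();P=o["tool_pos"]; print(P,o["tool_rot"],o["force"],o["wrist_torque"])
t=[];
for n in C:
    u,v=proj(n,[P[0],P[1],P[2]-.04])[0].astype(int); x,y=u-50,max(v-50,0); print(n,x,y)
    t.append(cv2.resize(np.clip(I[n][y:y+100,x:x+100]*2.2,0,255).astype(np.uint8),(400,400)))
    cv2.imwrite(f"pics/{n}2.png",I[n])
cv2.imwrite("pics/g2.png",np.hstack(t))
E
```

```text
[ 0.47199643 -0.36209308  0.20376065] [-1.79863270e+02  1.18804132e-01  1.20233670e+01] [-0.11064076 -0.46697741 -1.81432378] [ 0.07149968  0.03448066 -0.01471529]
top 362 207
side 317 39
```

View pics/g2.png

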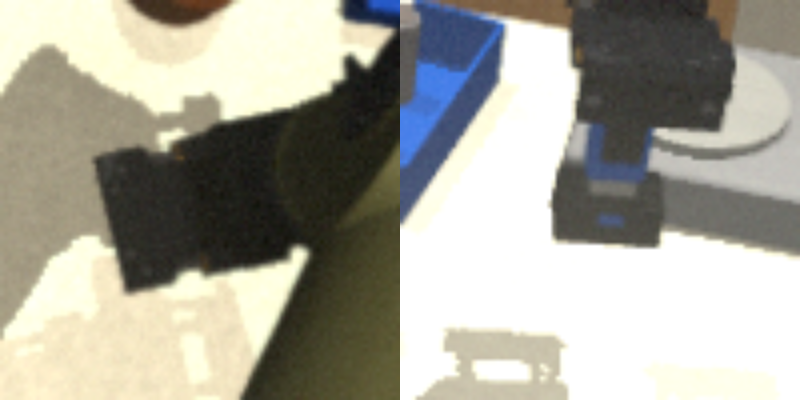

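arm_command --series "4 -10 0 0 255;8 -21 0 0 255;8 -21 0 0 255;8 -21 0 0 255;8 -21 0 0 255;8 -21 0 0 255;8 -21 0 0 255;8 -21 0 0 255;8 -21 0 0 255;8 -21 0 0 255;8 -21 0 0 255;8 -21 0 0 255;8 -21 0 0 255;8 -21 0 0 255;8 -21 0 0 255"

```text
time_s: 6.13
tool_pos: [0.5223, -0.0391, 0.2049]
tool_rot: [-180.0, 0.1, 12.1]
force: [0.2, -0.5, -2.5]
grip_width: 0.0236
grasp_force: 35.0
```

arm_command --series "7.5 -21 0 0 255;7.5 -21 0 0 255;7.5 -21 0 0 255;7.5 -21 0 0 255;7.5 -21 0 0 255;7.5 -21 0 0 255;7.5 -21 0 0 255;7.5 -21 0 0 255;7.5 -21 0 0 255;7.5 -21 0 0 255;7.5 -21 0 0 255;7.5 -21 0 0 255;5 -15 0 0 255;4 -9 0 0 255;0 0 0 0 255;0 0 0 0 255;0 0 0 0 255;0 0 0 0 255"

```text
time_s: 7.63
tool_pos: [0.5627, 0.2475, 0.2053]
tool_rot: [179.9, 0.0, 11.9]
force: [-0.6, 0.3, -1.2]
grip_width: 0.0238
grasp_force: 35.0
```

```bash
python3 - <<'E'
from h import *
I={n:cams.read_camera(n) for n in C}
o=telemetry.get_obs();P=o["tool_pos"]; print(P,o["tool_rot"],o["force"])
t=[];
for n in C:
    u,v=proj(n,[P[0],P[1],P[2]-.06])[0].astype(int); x,y=u-50,min(max(v-50,0),320); print(n,x,y)
    t.append(cv2.resize(np.clip(I[n][y:y+100,x:x+100]*2.2,0,255).astype(np.uint8),(400,400)))
    cv2.imwrite(f"pics/{n}3.png",I[n])
cv2.imwrite("pics/g3.png",np.hstack(t))
E
```

```text
[0.56267834 0.24793724 0.20558363] [ 1.79949893e+02 -4.33575587e-03  1.19046506e+01] [ 0.32841398 -0.10297446 -2.21331305]
top 114 171
side 196 260
```

View pics/g3.png

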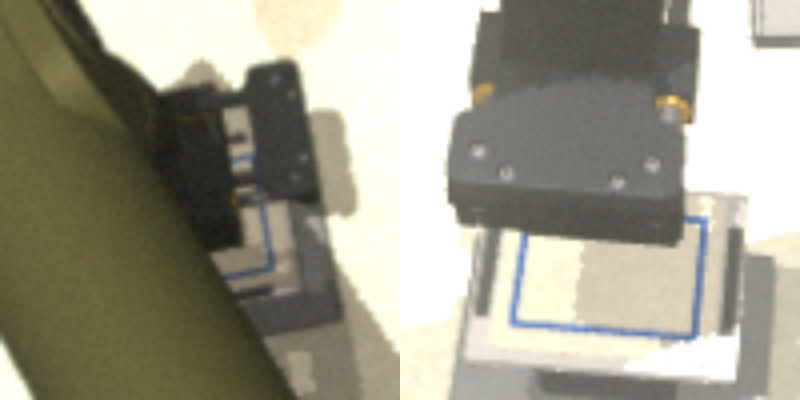

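The view here is blocked by the gripper body, so I'll check the in-hand offset from the earlier lift picture (block bottom corners at about (355.8,98.5) and (381.7,100) in the side view).

```bash
python3 - <<'E'
from h import *
np.set_printoptions(precision=4,suppress=True)
P=np.array([.4720,-.3622]); x=np.array([.978,.208]); y=np.array([-.208,.978])
im=cv2.imread("pics/side2.png"); g=im.max(2); print(g[86:103:2,350:390:1][:, :].tolist()[3])
m=np.zeros_like(g); m[84:108,345:392]=(g[84:108,345:392]<55)*255
c=max(cv2.findContours(m,0,1)[0],key=cv2.contourArea); a=c.reshape(-1,2); 
for v in range(88,102): 
    r=np.where(m[v])[0]; print(v,r.min() if len(r) else 0,r.max() if len(r) else 0,end='; ')
for z in(.146,.148,.150):
  q=plane("side",[[355.3,98.5],[382.2,100]],z)[:,:2]; print(z,q,(q-P)@x,(q-P)@y,q.mean(0))
E
```

```text
[139, 139, 139, 139, 138, 53, 35, 37, 36, 36, 37, 34, 37, 35, 36, 37, 37, 45, 40, 40, 39, 39, 34, 35, 36, 35, 35, 37, 33, 32, 34, 35, 37, 47, 51, 51, 53, 51, 51, 51]
88 355 391; 89 355 391; 90 355 391; 91 355 391; 92 355 391; 93 355 391; 94 356 391; 95 355 391; 96 355 381; 97 356 381; 98 356 381; 99 364 381; 100 376 380; 101 0 0; 0.146 [[ 0.4951 -0.342 ]
 [ 0.435  -0.3564]] [ 0.0268 -0.035 ] [0.0149 0.0133] [ 0.4651 -0.3492]
0.148 [[ 0.4949 -0.3393]
 [ 0.4349 -0.3538]] [ 0.0272 -0.0345] [0.0176 0.016 ] [ 0.4649 -0.3466]
0.15 [[ 0.4947 -0.3367]
 [ 0.4349 -0.3511]] [ 0.0275 -0.034 ] [0.0202 0.0186] [ 0.4648 -0.3439]
```

arm_command --series "0.4 -1.8 0 0 255;0 0 10 0 255;0 0 12 0 255;0 0 10 0 255;0 0 8 0 255;0 0 5 0 255;0 0 3 0 255;0 0 0 0 255;0 0 0 0 255;0 0 0 0 255;0 0 0 0 255"

```text
time_s: 8.65
tool_pos: [0.5627, 0.2515, 0.1581]
tool_rot: [-180.0, -0.1, 12.0]
force: [-0.9, -0.4, -2.3]
grip_width: 0.0238
grasp_force: 35.0
```

arm_command --series "0 0 1 0 255;0 0 1 0 255;0 0 1 0 255;0 0 0 0 255;0 0 0 0 255"

```text
time_s: 9.07
tool_pos: [0.5623, 0.2511, 0.1544]
tool_rot: [180.0, 0.0, 12.0]
force: [0.6, 0.2, -2.8]
grip_width: 0.0237
grasp_force: 35.0
```

```bash
python3 - <<'E'
from h import *
r=[]
for i in range(10):
    cams.read_camera("side"); o=telemetry.get_obs(); r.append(np.r_[o["tool_pos"]*1000,o["force"]])
print(np.round(r,2)); print(np.mean(r,0).round(2),telemetry.get_obs()["time_s"])
E
```

```text
[[ 5.6234e+02  2.5118e+02  1.5443e+02 -6.7000e-01  4.9000e-01 -1.9600e+00]
 [ 5.6239e+02  2.5120e+02  1.5452e+02  3.1000e-01 -7.0000e-02 -2.0000e+00]
 [ 5.6240e+02  2.5123e+02  1.5453e+02 -3.0000e-02 -6.0000e-01 -2.1100e+00]
 [ 5.6239e+02  2.5124e+02  1.5456e+02  8.8000e-01 -1.1600e+00 -1.6100e+00]
 [ 5.6239e+02  2.5121e+02  1.5453e+02 -5.0000e-02  8.0000e-02 -2.4600e+00]
 [ 5.6239e+02  2.5122e+02  1.5455e+02  2.8000e-01 -1.0000e-02 -2.3300e+00]
 [ 5.6239e+02  2.5121e+02  1.5452e+02 -3.3000e-01  6.7000e-01 -2.5400e+00]
 [ 5.6238e+02  2.5123e+02  1.5452e+02 -6.0000e-02  8.0000e-02 -2.0700e+00]
 [ 5.6235e+02  2.5121e+02  1.5452e+02  6.6000e-01 -8.6000e-01 -2.7500e+00]
 [ 5.6239e+02  2.5119e+02  1.5453e+02 -1.0000e-02 -3.8000e-01 -2.1900e+00]]
[ 5.6238e+02  2.5121e+02  1.5452e+02  1.0000e-01 -1.8000e-01 -2.2000e+00] 9.5667
```

arm_command --series "0 1.2 0 0 255;0 0 1 0 255;0 0 1 0 255;0 0 1 0 255;0 0 1 0 255;0 0 0 0 255;0 0 0 0 255;0 0 0 0 255"

```text
time_s: 10.23
tool_pos: [0.5626, 0.2501, 0.1505]
tool_rot: [180.0, 0.0, 12.0]
force: [-0.1, 0.4, -2.5]
grip_width: 0.0236
grasp_force: 35.0
```

arm_command --series "0 0 1 0 255;0 0 1 0 255;0 0 0 0 255;0 0 0 0 255"

```text
time_s: 10.57
tool_pos: [0.5626, 0.25, 0.1484]
tool_rot: [180.0, 0.0, 12.0]
force: [-0.7, 0.2, -2.3]
grip_width: 0.0235
grasp_force: 35.0
```

arm_command --series "0 0 1 0 255;0 0 0 0 255;0 0 0 0 255"

```text
time_s: 10.82
tool_pos: [0.5626, 0.25, 0.1475]
tool_rot: [180.0, 0.0, 12.0]
force: [-0.1, 0.4, -2.3]
grip_width: 0.0237
grasp_force: 35.0
```

arm_command --series "0 0 1 0 255;0 0 0 0 255;0 0 0 0 255"

```text
time_s: 11.07
tool_pos: [0.5627, 0.2502, 0.1467]
tool_rot: [-180.0, -0.0, 12.0]
force: [0.2, 1.2, -1.4]
grip_width: 0.0238
grasp_force: 35.0
```

arm_command --series "0 0 1 0 255;0 0 0 0 255;0 0 0 0 255"

```text
time_s: 11.32
tool_pos: [0.5628, 0.2501, 0.146]
tool_rot: [180.0, -0.0, 12.0]
force: [-0.6, -1.0, 2.1]
grip_width: 0.0242
grasp_force: 35.0
```

arm_command --series "0 0 1 0 255;0 0 0 0 255;0 0 0 0 255"

```text
time_s: 11.57
tool_pos: [0.5628, 0.2502, 0.1449]
tool_rot: [180.0, -0.0, 12.0]
force: [-1.6, -0.6, 2.9]
grip_width: 0.0241
grasp_force: 35.0
```

arm_command --series "0 0 1 0 255;0 0 1 0 255;0 0 1 0 255;0 0 0 0 255;0 0 0 0 255"

```text
time_s: 11.98
tool_pos: [0.5628, 0.2502, 0.1423]
tool_rot: [180.0, -0.0, 12.0]
force: [-2.1, -0.9, 6.8]
grip_width: 0.0236
grasp_force: 35.0
```

arm_command --series "0 0 1 0 255;0 0 0.5 0 255;0 0 0 0 255;0 0 0 0 255"

```text
time_s: 12.32
tool_pos: [0.5629, 0.2502, 0.1413]
tool_rot: [180.0, -0.0, 12.0]
force: [-2.3, -1.3, 8.7]
grip_width: 0.0238
grasp_force: 35.0
```

```bash
python3 - <<'E'
from h import *
r=[]
for i in range(10):
    cams.read_camera("side"); o=telemetry.get_obs(); r.append(np.r_[o["tool_pos"]*1000,o["force"]])
print(np.mean(r,0).round(2),np.std(r,0).round(2),o["tool_rot"],o["wrist_torque"],o["time_s"])
E
```

```text
[562.85 250.2  141.26  -2.07  -1.49   8.93] [0.01 0.01 0.01 0.58 0.56 0.38] [ 1.79980905e+02 -4.96303193e-02  1.20205135e+01] [-0.36433601  0.72725689  0.00220619] 12.8167
```

arm_command --series "0 0 0.3 0 255;0 0 0 0 255;0 0 0 0 255;0 0 0 0 255;0 0 0 0 255;0 0 0 0 255;0 0 0 0 255;0 0 0 0 255;0 0 0 0 255;0 0 0 0 255;0 0 0 0 255;0 0 0 0 255;0 0 0 0 255;0 0 0 0 255"

```text
time_s: 13.98
tool_pos: [0.5629, 0.2501, 0.141]
tool_rot: [180.0, -0.1, 12.0]
force: [-2.1, -0.3, 9.3]
grip_width: 0.0238
grasp_force: 35.0
```

arm_command --series "0 0 -1 0 255;0 0 -1 0 255;0 0 -1 0 255;0 0 -1 0 255;0 0 -1 0 255;0 0 -1 0 255;0 0 -1 0 255;0 0 -2 0 255;0 0 -3 0 255;0 0 -5 0 255;0 0 -8 0 255;0 0 -12 0 255;0 0 -15 0 255;0 0 -12 0 255;0 0 0 0 255;0 0 0 0 255;0 0 0 0 255"

```text
time_s: 15.4
tool_pos: [0.5624, 0.2498, 0.2034]
tool_rot: [180.0, 0.0, 12.0]
force: [-0.4, -0.1, -2.8]
grip_width: 0.0238
grasp_force: 35.0
```

arm_command --series "-4 8.5 0 0 255;-7.9 17 0 0 255;-7.9 17 0 0 255;-7.9 17 0 0 255;-7.9 17 0 0 255;-7.9 17 0 0 255;-7.9 17 0 0 255;-7.9 17 0 0 255;-7.9 17 0 0 255;-7.9 17 0 0 255;-7.9 17 0 0 255;-7.9 17 0 0 255;-7.9 17 0 0 255;-7.9 17 0 0 255;-4 8.5 0 0 255;0 0 0 0 255;0 0 0 0 255;0 0 0 0 255"

```text
time_s: 16.9
tool_pos: [0.5039, -0.0044, 0.2036]
tool_rot: [-180.0, -0.0, 12.1]
force: [0.8, 0.8, -1.4]
grip_width: 0.0237
grasp_force: 35.0
```

arm_command --series "0 0 10 0 255;0 0 20 0 255;0 0 20 0 255;0 0 20 0 255;0 0 20 0 255;0 0 20 0 255;0 0 12 0 255;0 0 8 0 255;0 0 4 0 255;0 0 2 0 255;0 0 0 0 255;0 0 0 0 255;0 0 0 0 255"

```text
time_s: 17.98
tool_pos: [0.5047, -0.0058, 0.0687]
tool_rot: [180.0, -0.1, 12.0]
force: [-0.1, 0.3, -2.0]
grip_width: 0.0238
grasp_force: 35.0
```

arm_command --series "0 0 2 0 255;0 0 2 0 255;0 0 2 0 255;0 0 1 0 255;0 0 1 0 255;0 0 0 0 255;0 0 0 0 255;0 0 0 0 255"

```text
time_s: 18.65
tool_pos: [0.5039, -0.0058, 0.0598]
tool_rot: [180.0, -0.0, 12.0]
force: [-0.2, 0.3, -0.8]
grip_width: 0.0237
grasp_force: 35.0
```

arm_command --series "0 0 0.5 0 255;0 0 0 0 255;0 0 0 0 255"

```text
time_s: 18.9
tool_pos: [0.504, -0.0058, 0.0598]
tool_rot: [180.0, 0.0, 12.0]
force: [-2.5, 0.2, 4.9]
grip_width: 0.0236
grasp_force: 35.0
```

arm_command --series "0 0 0.5 0 255;0 0 0 0 255;0 0 0 0 255"

```text
time_s: 19.15
tool_pos: [0.504, -0.0058, 0.0597]
tool_rot: [180.0, 0.0, 12.0]
force: [-3.5, -0.5, 8.4]
grip_width: 0.0237
grasp_force: 35.0
```

arm_command --series "0 0 -0.7 0 255;0 0 0 0 255;0 0 0 0 170;0 0 0 0 140;0 0 0 0 110;0 0 0 0 60;0 0 0 0 0;0 0 0 0 0;0 0 0 0 0;0 0 0 0 0;0 0 0 0 0;0 0 0 0 0;0 0 0 0 0"

```text
time_s: 20.23
tool_pos: [0.5039, -0.0058, 0.0594]
tool_rot: [180.0, -0.0, 12.0]
force: [0.3, -0.6, 0.1]
grip_width: 0.0843
grasp_force: 0.0
```

arm_command --series "0 0 -5 0 0;0 0 -10 0 0;0 0 -20 0 0;0 0 -25 0 0;0 0 -25 0 0;0 0 -25 0 0;0 0 -25 0 0;0 0 -20 0 0;0 30 0 0 0;0 30 0 0 0;0 30 0 0 0;0 30 0 0 0;0 30 0 0 0;0 30 0 0 0;0 30 0 0 0;0 0 0 0 0;0 0 0 0 0;0 0 0 0 0"

```text
time_s: 21.73
tool_pos: [0.5478, -0.2104, 0.215]
tool_rot: [-180.0, -0.0, 12.0]
force: [-0.1, 0.0, -0.3]
grip_width: 0.087
grasp_force: 0.0
```

```bash
python3 - <<'E'
from h import *
cv2.imwrite("pics/end.png",np.clip(cams.read_camera("side")*1.6,0,255).astype(np.uint8)); print(telemetry.get_obs()["time_s"])
E
```

```text
21.7833
```

View pics/end.png

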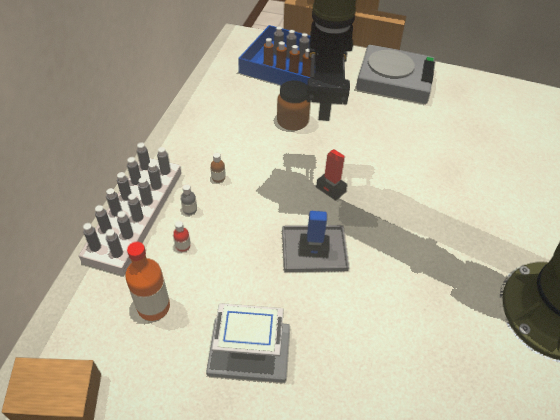

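The blue stamp stands upright in the tray at (316,240), and the red stamp (335,172) and the bottles haven't moved.

```bash
python3 -c "
from cell import env
print(env.sign_off())"
```

```text
the job is handed in; nothing more can be done
None
```

The job is handed in, verdict not shown: I pressed the blue stamp on the card at about 11 N for over a second (its position in the grip, known to a few mm, couldn't be checked by camera while pressing), lifted it straight off, and released it upright in the tray.

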